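# Seat the driving plate on its spindle stand

## Task

With the fingertips, push the driving plate round by its stud until the slot in its rim stands over the locating pin, then press on its hub until the plate is fully home and flat on the stand, and move clear. Do not grasp or lift the plate, do not force it down while the pin is not in line with the slot, and leave everything else where it lies.

Things in the scene. Friction and masses are not known exactly. Their poses are not given: they have to be found in the camera images.
- stand: Green-painted spindle stand bolted to the bench: base 170 x 170, 18 high, with a round housing (116 diameter at the top) that ends in a flat seat 50 above the bench. Origin: centre of the underside of the base, on the spindle's axis; x points towards the locating pin, z up. (mm)
- seat (a point): Centre of the seat. A spindle (28 diameter, 30 high) on it guides the plate from below (1.2 play all round). A brass friction ring around it (100 diameter, oiled) stands 8 proud of the seat and carries the plate; it holds the plate's weight, slides down under a further push of about 8 to 10 N, and stays down. (mm)
- pin_top (a point): Tip of the upright steel locating pin on the stand's +x side, 77 from the axis; 12 diameter, tip coned to 6 and 57 above the bench. It stands on a bracket that reaches 103 from the axis and shows beyond the rim, as does the pin's outer edge; the tip lies about 1 below the plate's underside while that rides on the brass ring. (mm)
- plate: Loose dull grey aluminium driving plate, a level disc 160 diameter, 12 thick, about 0.6 kg, on the brass ring, its underside 58 above the bench (50 when seated). It turns either way on the spindle (1 to 2 N at the stud) and stays where it is left. Origin: centre of its underside; its x axis points to the slot. (mm)
- slot (a point): Mouth of the slot in the plate's rim, on its middle line, level with the top face: on the plate's +x, 77 from its centre. The slot is 22 wide, goes right through, is open at the rim and ends 61 from the centre. It is the plate's only slot, and takes the pin when it stands over it. (mm)
- stud_top (a point): Top of the plate's upright steel stud (18 diameter, 38 above the plate's top face), 55 from the plate's centre, opposite the slot. Push its side to turn the plate. (mm)
- hub_top (a point): Centre of the flat top of the plate's closed hub (50 diameter, 24 above the plate's top face, 36 above its underside). Press here to seat the plate. (mm)
- bearing: Bystander: steel bearing ring lying flat, 62 outside, 36 inside, 18 high; origin at the centre of its underside (mm)
- bushing: Bystander: stepped steel bushing standing upright, 48 diameter foot, 32 diameter above, 52 high; origin at the centre of its underside (mm)
- carrier: Bystander: small dark lathe carrier lying flat, a 48 ring 16 high with a 48 long tail along its +x and a screw along -x; origin at the centre of the ring's underside (mm)
- spanner: Bystander: steel spanner, 170 long along its x, lying flat (mm)
- oil: Bystander: white oil bottle, 60 diameter, 150 high, standing; origin at the centre of its underside (mm)
- jar: Bystander: closed jar, 68 diameter, 80 high, standing; origin at the centre of its underside (mm)
- block: Bystander: dark steel block, 75 x 45 x 30 high; origin at the centre of its underside (mm)
Things that resemble listed ones, but are neither listed nor needed, are in the scene too. What is shaped like the plate but brown or green is not meant.

How it is judged:
On the way, in this order (a step that is already met when the one before it is completed fails the run):
1. the plate has been turned, still riding high, until its slot stands over the pin (horizontal distance between slot and pin_top below 0.008 m and z of plate in the frame of stand above 0.0545 m).
2. the plate is pressed down on its seat with the pin in the slot (horizontal distance between slot and pin_top below 0.008 m and z of plate in the frame of stand below 0.0515 m), for 0.2 s.
At the end, for the whole second after the job is handed in: The plate lies at rest on the seat (underside at most 1.5 mm above it, within 2 degrees of level) with its slot over the pin (the middle of the slot's mouth within 8 mm of the pin, seen from above) (all of step 2 and angle between plate's own z axis and vertical below 0.035 rad and linear speed of plate below 0.01 m/s and angular speed of plate below 0.1 rad/s); the robot touches nothing.
It fails at once if the plate is lifted (its centre more than 8 mm above where it rode on the ring) (z of plate in the frame of stand above 0.066 m).
It fails at once if the plate is forced down (its centre by more than 2.5 mm) while its slot is not over the pin (not (horizontal distance between slot and pin_top below 0.008 m) and z of plate in the frame of stand below 0.0555 m).
It fails at once if a bystander is moved by more than 25 mm (distance of any of bearing, bushing, carrier, spanner, oil, jar, block from where it was at the start of the episode above 0.025 m).
It also fails if it takes over 64 s, if anything falls off the work surface, if the arm or the gripper's body presses on something with over 40 N, if the wrist force passes 120 N, or if a joint passes its speed limit or range.

## Robot

A 7-joint arm with a two-finger parallel gripper is mounted at the origin on the work surface. World frame = base frame: x ahead of the robot, y to its left, z up, the work surface at z = 0. Lengths are in m, angles in rad, forces in N, time in s.
With the tool pointing down it reaches from about 0.35 to 0.9 m from the base axis. Payload 8.1 kg.
Tool frame: the origin (TCP) lies midway between the tips of the shut fingers; the grasp point (between the pads) lies arm.grasp_offset behind it (arm.grasp_offset is the distance from the TCP to the grasp point, in m); z points along the fingers, y is the line along which they close (so a half turn about z gives the same grasp; the last joint's range is limited). The gripper opens to 92 mm and grips with 3 to 60 N. Pads are 19 mm wide; open, the fingers measure 130 mm over their backs; the gripper's body (75 mm by 190 mm) begins 47 mm behind the grasp point.
Start: joints at [1.106, 0.434, 0.025, 1.573, -0.012, 1.134, -0.075], TCP at [0.221, -0.585, 0.202] pointing down, gripper open.
Joint ranges: [-2.62, 2.62], [-0.44, 2.09], [-1.27, 1.32], [0.08, 2.57], [-1.32, 4.46], [0.12, 2], [-2.74, 2.74]. Speed limits (rad/s): [2.22, 2.22, 3.01, 3.01, 3.14, 3.14, 3.14].

## Interface

Orientations are given as a rotation vector (axis times angle).
In Python, from cell import observe, imaging, arm gives the robot as it stands.
- The arm moves only by the tool apply_moves, never from a script. Its argument "commands" is a list of rows, each a list of 5 numbers: the opening in per cent of the stroke, from 0 (shut) to 100 (fully open), then the shift along the world's x, y, z in units of 0.06 m (1.0 is 0.06 m), then the turn about the world's z in units of 0.5 rad (1.0 is 0.5 rad). A call has 1 to 12 rows; each row shifts and turns the commanded pose from where the row before left it; what a row does not reach is not made up. A row lasts 1/8 s, in which the tool goes at most 62.5 mm and 10.7 degrees, less where a joint would pass 70% of its speed; a pose out of reach is approached as far as the arm can. A call with a number of a shift or a turn outside -1 to 1 is refused whole. A call with a gripper value outside its range is refused whole. The fingers move at their own pace and stop on an object; "newtons" is the grip in N (left out, the last holds). Time passes only in rows, so rows that do not move let the fingers close. It gives the time, the measured TCP pose, the force, the opening and the grip force at its end, in the units of the state.
- observe(): the state, without advancing time (a new reading comes with each control period).
- imaging.get_image(name): name is "side" or "top"; returns (picture, depth): 480x640x3 uint8, red, green, blue; 480x640 float32, m along the optical axis (not along the pixel's ray), 0 where there is no reading.
- imaging.camera_params(name): a dict with "camera_matrix" (3x3 intrinsics, pixels), "origin" and "rotation" of the camera in the world. Camera axes: x right, y up, looking along -z (the intrinsics and any distortion apply to the point x, -y, -z); pixel columns grow to the right and rows downward; lengths in m; the calibration is good to about 2 mm. A picture is of the moment at which its call begins. camera_params takes no time and is no camera call.
- arm.sign_off(): hands the job in; it is judged then, once.
The state is a dict: "clock": time; "joints": joint angles; "dq": joint speeds; "joint_efforts": joint torques, N m; "position": TCP position; "ee_rot": TCP orientation; "force": force on the tool from outside, world axes, zero at the start; "ft_torque": the same for the moment, N m; "width": opening from 0.0 (shut) to 1.0 (fully open); "gripper_force": force on a finger pad.
Only numpy, scipy, OpenCV 4.12 (cv2) and the standard library are available. Lean on these libraries where they do the work, as an engineer would, in place of code of your own. Each camera call takes 0.05 s, during which the arm holds its last target. There are 200 camera calls.

## Working session

There is one attempt and no reset: what is moved stays moved. The work goes in short steps, Python scripts to look and compute and a tool call to move; the robot and the scene stay as the last step left them, time stands still between calls to the robot, and variables do not carry over. Pictures are saved under pics/ and viewed, at most 10 in all, crops included, and the job is handed in when it is done.

Besides the shell and the picture viewer there is one more tool, called in YAML: its name, and indented under it one key for each argument. apply_moves: Moves the arm, as the interface text tells. Its arguments: {"type":"object","properties":{"commands":{"type":"array"},"newtons":{"type":"number"}},"required":["commands"]}

```bash
mkdir -p pics; cat > h.py <<'E'
import numpy as np, cv2
from cell import observe, imaging, arm
def grab(n):
    im,d=imaging.get_image(n); p=imaging.camera_params(n)
    return im,d,p
def world(d,p,u,v,z=None):
    K=np.array(p["camera_matrix"]);R=np.array(p["rotation"]);o=np.array(p["origin"])
    if R.shape!=(3,3): R=cv2.Rodrigues(R)[0]
    u=np.asarray(u,float);v=np.asarray(v,float)
    r=np.stack([(u-K[0,2])/K[0,0],-(v-K[1,2])/K[1,1],-np.ones_like(u)],-1)@R.T
    if z is None: t=d[v.astype(int),u.astype(int)][...,None]
    else: t=((z-o[2])/r[...,2])[...,None]
    return o+r*t
def pix(p,X):
    K=np.array(p["camera_matrix"]);R=np.array(p["rotation"]);o=np.array(p["origin"])
    c=(np.atleast_2d(X)-o)@R
    return np.stack([K[0,2]-K[0,0]*c[:,0]/c[:,2],K[1,2]+K[1,1]*c[:,1]/c[:,2]],-1)
E
python3 - <<'E'
from h import *
for n in("top","side"):
    im,d,p=grab(n); cv2.imwrite(f"pics/{n}0.png",im[...,::-1]); np.savez(f"{n}0.npz",im=im,d=d); print(n,p)
print(observe())
E
```

```text
top {'camera_matrix': array([[536.27303251,   0.        , 317.91095699],
       [  0.        , 536.27303251, 234.79158779],
       [  0.        ,   0.        ,   1.        ]]), 'origin': array([ 0.27189943, -0.021328  ,  1.20751097]), 'rotation': array([ 0.18335781, -0.18753985, -1.52444814])}
side {'camera_matrix': array([[585.54126558,   0.        , 324.13902125],
       [  0.        , 585.54126558, 242.41150867],
       [  0.        ,   0.        ,   1.        ]]), 'origin': array([0.08614923, 0.77341864, 1.11104544]), 'rotation': array([ 0.26696438, -0.91628677, -2.4713388 ])}
{'clock': 0.1, 'joints': array([ 1.10639578,  0.435169  ,  0.02497532,  1.57398041, -0.01159926,
        1.13395813, -0.07509727]), 'dq': array([ 0.00012246, -0.00167093,  0.00103086, -0.00314222,  0.00038862,
        0.00020736,  0.00142465]), 'joint_efforts': array([ 4.63617558e-03, -6.69129324e+01,  9.88549255e-01, -3.15144360e+01,
       -6.05709921e-02,  3.74297448e-02,  5.08525522e-05]), 'position': array([ 0.22100803, -0.58412298,  0.20152366]), 'ee_rot': array([-3.08905024e+00, -5.64878558e-01,  5.81766630e-04]), 'force': array([-0.46222201,  0.05985843, -0.83868208]), 'ft_torque': array([ 0.02073685, -0.01880781, -0.05697899]), 'gripper_force': 0.0, 'width': 0.9984071479216813}
```

View pics/top0.png

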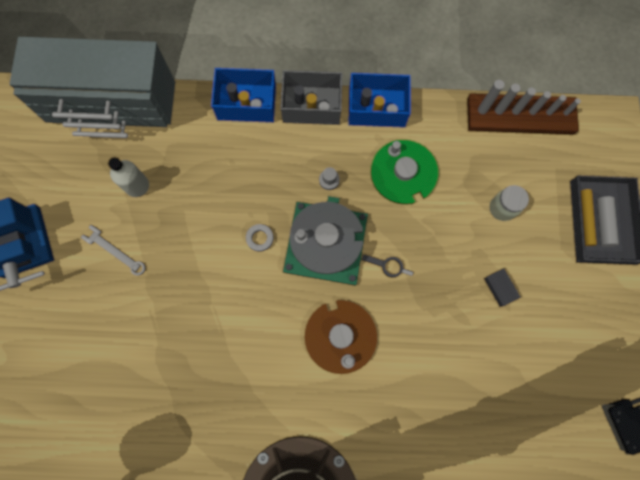

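View pics/side0.png

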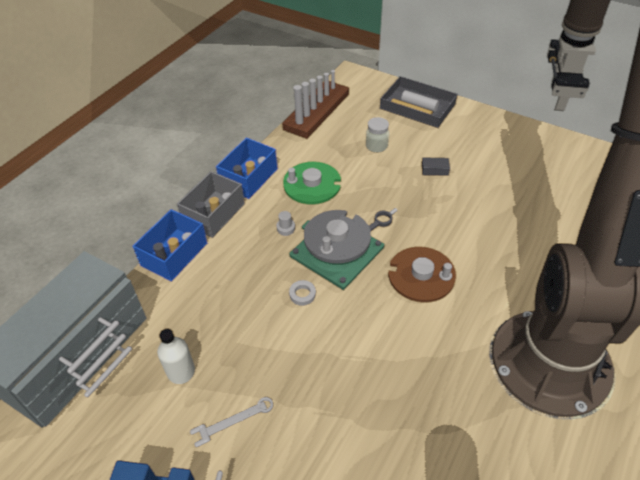

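The candidates in the top view are the grey plate at (327,237) on the green stand, a green disc at (405,170) and a brown disc at (341,336). Only the grey one fits the description. Its stud is near (301,236) and its slot near (360,237). The pin bracket shows beyond the rim near (333,202), and the carrier lies close by at (390,266). Next is a close crop with measurements.

```bash
python3 - <<'E'
from h import *
f=np.load("top0.npz"); im,d=f["im"],f["d"]; p=imaging.camera_params("top")
c=cv2.resize(im[185:295,265:420],None,fx=5,fy=5,interpolation=cv2.INTER_CUBIC); cv2.imwrite("pics/crop0.png",c[...,::-1])
v,u=np.mgrid[185:295,265:420]; u=u.ravel();v=v.ravel(); W=world(d,p,u,v); z=W[:,2]
g=im[v,u].astype(int); grey=(g.max(1)-g.min(1))<25
m=grey&(z>.062)&(z<.078)
print("n",m.sum(),"z",np.median(z[m]))
uu=np.stack([u[m],v[m]],-1).astype(np.float32)
k=np.zeros((480,640),np.uint8);k[v[m],u[m]]=1
cs=max(cv2.findContours(k,0,2)[0],key=cv2.contourArea)[:,0]
X=world(d,p,cs[:,0],cs[:,1],.070)[:,:2]
hull=cv2.convexHull(X.astype(np.float32))[:,0]
def circ(P):
    A=np.c_[2*P,np.ones(len(P))]; s=np.linalg.lstsq(A,(P**2).sum(1),rcond=None)[0]; return s[:2],np.sqrt(s[2]+s[:2]@s[:2])
C,r=circ(hull.astype(float)); print("plate",C,r)
for n,lo,hi in(("hub",.088,.1),("stud",.1,.115)):
    q=(z>lo)&(z<hi)&grey; q&=np.hypot(*(W[:,:2]-C).T)<.075
    if n=="hub": q&=np.hypot(*(W[:,:2]-C).T)<.035
    print(n,q.sum(),W[q].mean(0) if q.any() else None, z[q].max() if q.any() else None)
# slot: ring at r=.068..078 not at plate height
for rr in(.066,.070,.074):
  a=np.radians(np.arange(-180,180,2)); P=np.c_[C[0]+rr*np.cos(a),C[1]+rr*np.sin(a),np.full(len(a),.07)]
  q=pix(p,P).round().astype(int); zz=world(d,p,q[:,0],q[:,1])[:,2]; gg=im[q[:,1],q[:,0]].astype(int)
  b=(gg.max(1)-gg.min(1)>25)
  print(rr,np.degrees(a[b]).round(),zz[b].round(3))
rr=.092;a=np.radians(np.arange(-60,60,3));P=np.c_[C[0]+rr*np.cos(a),C[1]+rr*np.sin(a),np.full(len(a),.045)];q=pix(p,P).round().astype(int)
gg=im[q[:,1],q[:,0]].astype(int); print("bracket",np.degrees(a[gg[:,1]>gg[:,0]+15]).round())
# green base corners
gr=(g[:,1]>g[:,0]+15); kk=np.zeros((480,640),np.uint8);kk[v[gr],u[gr]]=1
print("base z", np.median(z[gr]))
E
```

```text
n 3533 z 0.07119000806001963
plate [ 0.5442401 -0.036346 ] 0.08037907924144631
hub 418 [ 0.54340447 -0.03591039  0.09530514] 0.09990856920835078
stud 64 [0.54191523 0.0142511  0.10800486] 0.11339845579839913Traceback (most recent call last):
  File "<stdin>", line 23, in <module>
  File "h.py", line 17, in pix
    return np.stack([K[0,2]-K[0,0]*c[:,0]/c[:,2],K[1,2]+K[1,1]*c[:,1]/c[:,2]],-1)
                                   ~^^^^^
IndexError: too many indices for array: array is 1-dimensional, but 2 were indexed
```

View pics/crop0.png

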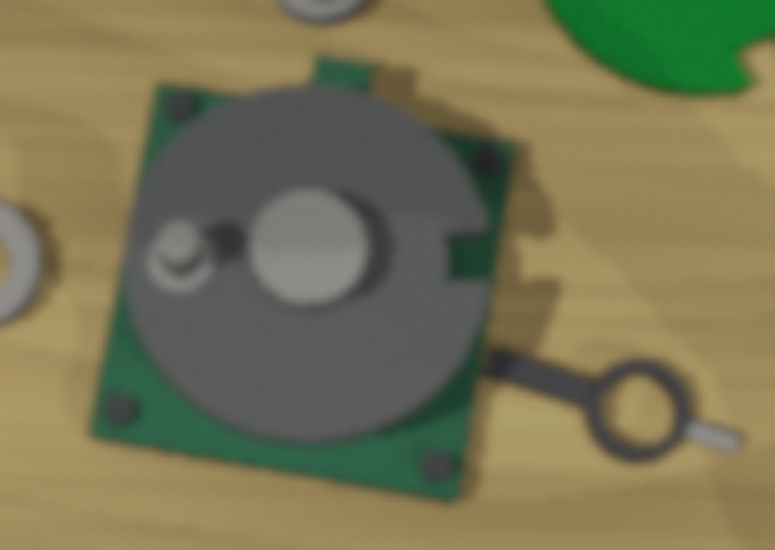

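The crop confirms the grey plate. The stud is at the left (180,255), on the world +y side. The slot is at the right (470,255), on the −y side, and the bracket is at the top (342,72), on the +x side. The plate must turn about +90° (CCW seen from above). I'll get the exact angles now.

```bash
sed -i 's/    c=(np.atleast_2d(X)-o)@R/    if R.shape!=(3,3): R=cv2.Rodrigues(R)[0]\n    c=(np.atleast_2d(X)-o)@R/' h.py
cat > ang.py <<'E'
from h import *
def crop2w(p,pts,z): 
    a=np.array(pts,float)/5-.4+[265,185]; return world(None,p,a[:,0],a[:,1],z)[:,:2]
p=imaging.camera_params("top")
b=crop2w(p,[(158,88),(515,145),(458,500),(92,435)],.018)
print("base corners",b.round(4).tolist(),"centre",b.mean(0),"sides",np.linalg.norm(b-np.roll(b,-1,0),axis=1))
e=(b[0]-b[3])+(b[1]-b[2]); f=(b[0]-b[1])+(b[3]-b[2])
print("base x ang",np.degrees(np.arctan2(e[1],e[0])),np.degrees(np.arctan2(-f[0],f[1])))
C=crop2w(p,[(309,246)],.094)[0]; print("hub",C)
S=crop2w(p,[(182,240)],.108)[0]; print("stud",S,"r",np.linalg.norm(S-C))
L=crop2w(p,[(470,257)],.070)[0]; print("slot",L, np.degrees(np.arctan2(*(L-C)[::-1])),"stud ang",np.degrees(np.arctan2(*(S-C)[::-1])))
for z in(.03,.045): B=crop2w(p,[(344,68)],z)[0]; print("bracket",z,np.linalg.norm(B-C),np.degrees(np.arctan2(*(B-C)[::-1])))
print("offset",arm.grasp_offset)
E
python3 ang.py
```

```text
base corners [[0.6354, 0.0341], [0.6145, -0.1316], [0.4488, -0.1088], [0.4718, 0.056]] centre [ 0.54262666 -0.03755561] sides [0.16705743 0.16730532 0.16642114 0.16506773]
base x ang -7.73895381534091 -7.555033523669934
hub [ 0.54428477 -0.03722488]
stud [0.54135246 0.0166508 ] r 0.053955428233376956
slot [ 0.54798651 -0.10796462] -87.00449968693636 stud ang 93.1153796194889
bracket 0.03 0.10142050105201231 -8.007762178709065
bracket 0.045 0.09666472453280811 -8.175411050959536
offset 0.0188
```

apply_moves:
  commands:
    - [0,0.3,0.5,0,0]
    - [0,0.4,0.7,0,0]
    - [0,0.4,0.7,0,0]
    - [0,0.4,0.7,0,0]
    - [0,0.4,0.7,0,0]
    - [0,0.4,0.7,0,0]
    - [0,0.4,0.7,0,0]
    - [0,0.4,0.7,0,0]
    - [0,0.4,0.7,0,0]
    - [0,0.4,0.7,0,0]
    - [0,0.4,0.7,0,0]
    - [0,0.4,0.7,0,0]
  newtons: 20

```text
clock: 1.6
position: [0.5036, -0.0912, 0.2021]
ee_rot: [3.09, 0.565, -0.001]
force: [1.3, -1.4, -0.6]
width: 0.006
gripper_force: 0.0
```

apply_moves:
  commands:
    - [0,0.4,0.4,0,0]
    - [0,0.4,0.5,0,0]
    - [0,0.3,0.5,0,0]
    - [0,0.2,0.5,0,0]
    - [0,0,0,-0.4,0]
    - [0,0,0,-0.4,0]
    - [0,0,0,0,0]
    - [0,0,0,0,0]

```text
clock: 2.6
position: [0.5815, 0.0214, 0.1549]
ee_rot: [3.09, 0.565, 0.001]
force: [0.2, -0.4, -0.1]
width: 0.005
gripper_force: 0.0
```

apply_moves:
  commands:
    - [0,0,0,-0.4,0]
    - [0,0,0,-0.4,0]
    - [0,0,0,-0.35,0]
    - [0,0,0,0,0]
    - [0,0,0,0,0]

```text
clock: 3.22
position: [0.5822, 0.0216, 0.0867]
ee_rot: [3.09, 0.565, 0.003]
force: [0.0, 0.7, 0.8]
width: 0.004
gripper_force: 0.0
```

```bash
python3 - <<'E'
from h import *
# planned tool centre along the arc: radius 58, stud angle -> tool angle behind by gap
C=np.array([.543,-.037])
for s in np.radians([93,103,113,123,133,143,153,163,168,172]):
    S=C+.055*np.array([np.cos(s),np.sin(s)]); t=np.array([-np.sin(s),np.cos(s)]); n=np.array([np.cos(s),np.sin(s)])
    print(round(np.degrees(s)),(S-t*.0185+n*.003).round(4))
im,d,p=grab("side")
cv2.imwrite("pics/s1.png",cv2.resize(im[180:310,260:420],None,fx=4,fy=4)[...,::-1])
E
```

```text
93 [0.5584 0.0219]
103 [0.548  0.0237]
113 [0.5374 0.0236]
123 [0.5269 0.0217]
133 [0.517 0.018]
143 [0.5078 0.0127]
153 [0.4997 0.0058]
163 [ 0.4929 -0.0024]
168 [ 0.4901 -0.0068]
172 [ 0.4881 -0.0106]
```

View pics/s1.png

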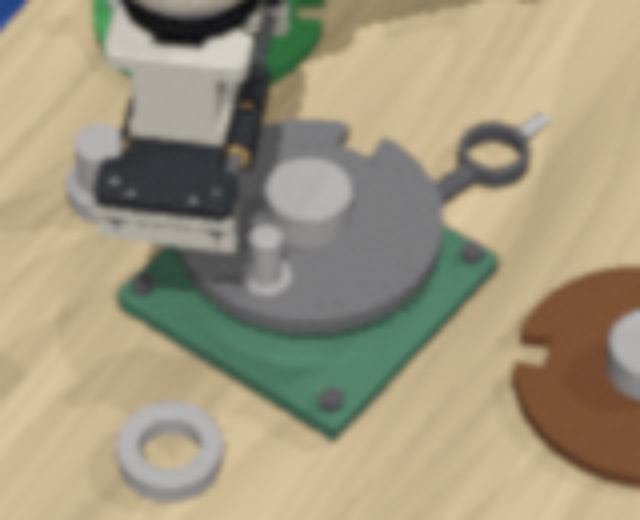

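The crop shows the shut fingers behind the stud (265,255) on its +x side, clear of the hub. I'll start pushing.

apply_moves:
  commands:
    - [0,-0.2,0,0,0]
    - [0,-0.2,0,0,0]
    - [0,-0.1,0.02,0,0]
    - [0,-0.1,0.02,0,0]
    - [0,-0.1,0,0,0]
    - [0,-0.1,0,0,0.1]
    - [0,-0.1,-0.03,0,0.15]
    - [0,0,0,0,0]

```text
clock: 4.28
position: [0.5268, 0.0219, 0.0852]
ee_rot: [3.049, 0.756, -0.001]
force: [0.1, 0.7, 0.1]
width: 0.002
gripper_force: 0.0
```

apply_moves:
  commands:
    - [0,-0.08,-0.03,0,0.17]
    - [0,-0.08,-0.03,0,0.17]
    - [0,-0.08,-0.04,0,0.17]
    - [0,-0.08,-0.05,0,0.17]
    - [0,-0.07,-0.05,0,0.17]
    - [0,-0.06,-0.06,0,0.17]
    - [0,0,0,0,0]

```text
clock: 5.15
position: [0.5003, 0.0062, 0.0852]
ee_rot: [-2.761, -1.498, -0.0]
force: [-0.2, 0.6, -0.4]
width: 0.002
gripper_force: 0.0
```

```bash
python3 - <<'E'
from h import *
im,d,p=grab("side")
cv2.imwrite("pics/s2.png",cv2.resize(im[180:310,260:420],None,fx=4,fy=4)[...,::-1])
im,d,p=grab("top"); o=cv2.resize(im[185:295,265:420],None,fx=5,fy=5,interpolation=cv2.INTER_CUBIC)
cv2.imwrite("pics/t2.png",o[...,::-1])
E
```

```text
(no output)
```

View pics/s2.png

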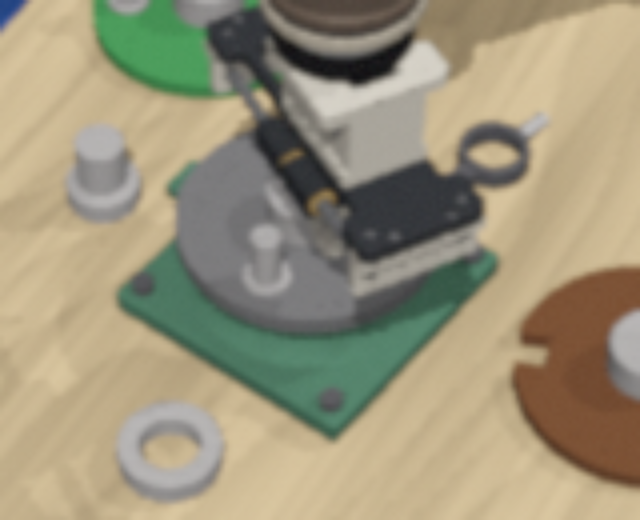

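The stud is still at crop (265,255), so the fingers missed it. Before moving again I'll check the projected TCP against the picture.

```bash
python3 - <<'E'
from h import *
ps=imaging.camera_params("side");pt=imaging.camera_params("top")
o=observe(); T=o["position"]; print(T)
for X in(T,[.5414,.0167,.108],[.5414,.0167,.07],[.543,-.037,.094],[.582,.0216,.0867]):
    print(np.round(X,3),"side crop",((pix(ps,X)[0]-[260,180])*4).round(),"top crop",((pix(pt,X)[0]-[265,185])*5).round())
im,d,p=grab("side")
f=np.load("side0.npz")
for name,(u,v) in dict(stud=(260+266/4,180+232/4),hub=(260+310/4,180+178/4)).items(): print(name,world(f["d"],ps,u,v),world(d,ps,u,v))
# gripper points lower than .2 near tool
v,u=np.mgrid[180:310:1,260:420:1];W=world(d,ps,u.ravel(),v.ravel());m=np.hypot(*(W[:,:2]-T[:2]).T)<.06
f0=world(f["d"],ps,u.ravel(),v.ravel()); m&=(d[v.ravel(),u.ravel()]<f["d"][v.ravel(),u.ravel()]-.01)
for a in np.arange(.06,.26,.02):
    q=m&(W[:,2]>a)&(W[:,2]<a+.02)
    if q.any(): print(a.round(2),q.sum(),W[q].min(0).round(3),W[q].max(0).round(3))
E
```

```text
[0.50057061 0.00657772 0.08529024]
[0.501 0.007 0.085] side crop [335. 272.] top crop [201. 344.]
[0.541 0.017 0.108] side crop [264. 231.] top crop [180. 238.]
[0.541 0.017 0.07 ] side crop [265. 274.] top crop [182. 259.]
[ 0.543 -0.037  0.094] side crop [308. 186.] top crop [306. 247.]
[0.582 0.022 0.087] side crop [200. 234.] top crop [174. 158.]
stud [0.54105011 0.01503534 0.10537763] [0.53980534 0.01711054 0.10812949]
hub [ 0.54634664 -0.04535612  0.09113554] [0.49694608 0.04253645 0.20061926]
0.06 1 [ 0.531 -0.011  0.074] [ 0.531 -0.011  0.074]
0.08 2 [ 0.533 -0.01   0.088] [ 0.535 -0.009  0.089]
0.1 12 [0.497 0.009 0.109] [0.514 0.021 0.12 ]
0.12 37 [0.489 0.007 0.12 ] [0.518 0.027 0.14 ]
0.14 1 [0.502 0.018 0.14 ] [0.502 0.018 0.14 ]
0.16 10 [0.48  0.025 0.16 ] [0.522 0.051 0.18 ]
0.18 262 [ 0.471 -0.002  0.18 ] [0.56 0.06 0.2 ]
0.2 224 [ 0.442 -0.008  0.2  ] [0.558 0.057 0.22 ]
0.22 253 [ 0.442 -0.001  0.22 ] [0.558 0.054 0.24 ]
0.24 156 [0.446 0.014 0.24 ] [0.524 0.054 0.26 ]
```

View pics/t2.png

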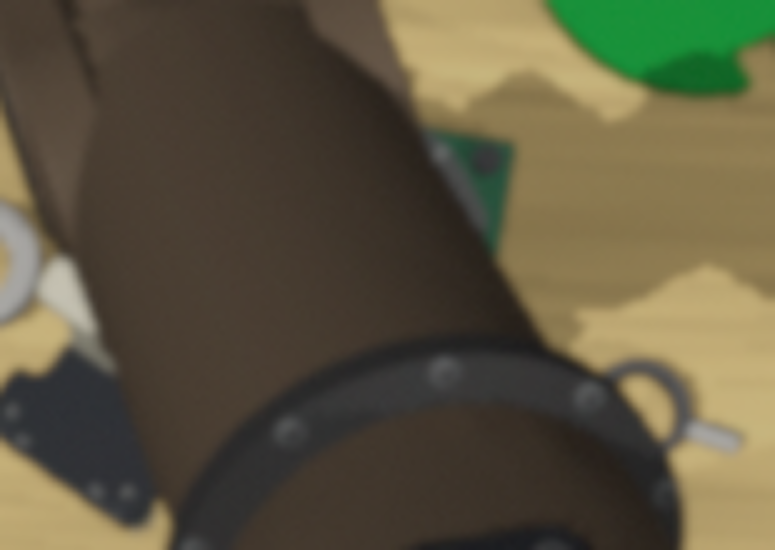

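The projections agree with the pictures, yet the stud reads (0.540, 0.017), the same as before. I'll raise the tool to see the plate's real state.

apply_moves:
  commands:
    - [0,0,0,0.5,0]
    - [0,0,0,0.7,0]
    - [0,0,0,0.7,0]
    - [0,0,-0.6,0,0]
    - [0,0,-0.8,0,0]
    - [0,0,-0.8,0,0]
    - [0,0,-0.8,0,0]
    - [0,0,0,0,0]

```text
clock: 6.3
position: [0.4997, -0.178, 0.1989]
ee_rot: [2.765, 1.49, -0.002]
force: [-0.7, 0.2, 0.0]
width: 0.004
gripper_force: 0.0
```

```bash
python3 - <<'E'
from h import *
im,d,p=grab("side")
a=cv2.resize(im[190:290,270:390],None,fx=4,fy=4)
f=np.load("side0.npz")["im"]; b=cv2.resize(f[190:290,270:390],None,fx=4,fy=4)
im,d,p=grab("top"); 
e=cv2.resize(im[185:295,265:420],(395,280))
o=np.zeros((600,800,3),np.uint8); o[:320,:320]=a[:320,:320]; o[:320,400:720]=b[:320,:320]; o[320:,:395]=e
cv2.imwrite("pics/m3.png",o[...,::-1])
E
```

```text
(no output)
```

View pics/m3.png

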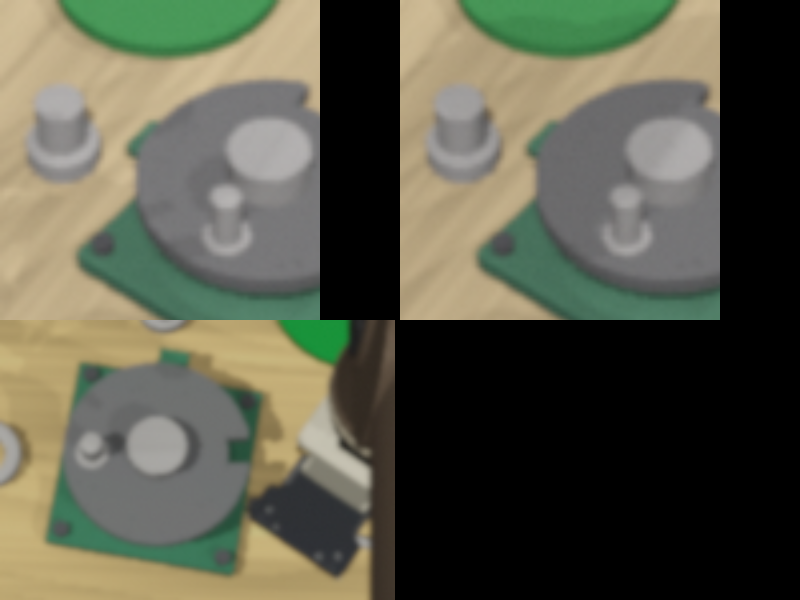

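The plate and stud are untouched, with the stud and slot where they started. The fingertips must have passed over the stud. I'll measure the real tip height from depth now that the tool is clear.

```bash
python3 - <<'E'
from h import *
T=observe()["position"]; print(T, observe()["ee_rot"])
for n in("side","top"):
    im,d,p=grab(n); d0=np.load(n+"0.npz")["d"]
    v,u=np.nonzero((d>0)&(d<d0-.02)); W=world(d,p,u,v)
    m=(np.hypot(*(W[:,:2]-T[:2]).T)<.1)
    print(n,"TCP px",pix(p,T)[0].round(),"depth there",world(d,p,*pix(p,T)[0].round()))
    for a in np.arange(.1,.36,.02):
        q=m&(W[:,2]>a)&(W[:,2]<=a+.02)
        if q.any(): print(a.round(2),q.sum(),(W[q].min(0)-T).round(3),(W[q].max(0)-T).round(3))
    if n=="side":
        c=pix(p,T)[0].astype(int); e=im[c[1]-75:c[1]+75,c[0]-75:c[0]+75]; e=cv2.resize(e,None,fx=4,fy=4)
        cv2.circle(e,(300,300),4,(255,0,0),1); cv2.imwrite("pics/g4.png",e[...,::-1])
E
```

```text
[ 0.50032137 -0.17339779  0.19915188] [-2.76057790e+00 -1.49869769e+00 -4.47667325e-04]
side TCP px [382. 165.] depth there [ 5.90974680e-01 -3.79622609e-01  2.49483688e-04]
0.22 38 [-0.017 -0.002  0.025] [0.019 0.017 0.041]
0.24 86 [-0.018 -0.004  0.041] [0.021 0.022 0.061]
0.26 21 [-0.014  0.007  0.061] [0.006 0.02  0.072]
0.28 194 [-0.092 -0.06   0.089] [0.088 0.078 0.101]
0.3 559 [-0.098 -0.059  0.101] [0.095 0.08  0.121]
0.32 1019 [-0.097 -0.063  0.121] [0.097 0.08  0.141]
0.34 294 [-0.055  0.007  0.141] [0.027 0.048 0.161]
top TCP px [397. 246.] depth there [ 0.45904714 -0.14550126  0.37925162]
0.28 1 [-0.005  0.047  0.099] [-0.005  0.047  0.099]
0.3 80 [-0.096 -0.     0.103] [-0.005  0.081  0.116]
0.32 1119 [-0.096  0.004  0.122] [-0.019  0.081  0.141]
0.34 92 [-0.053  0.006  0.141] [-0.021  0.047  0.16 ]
```

View pics/g4.png

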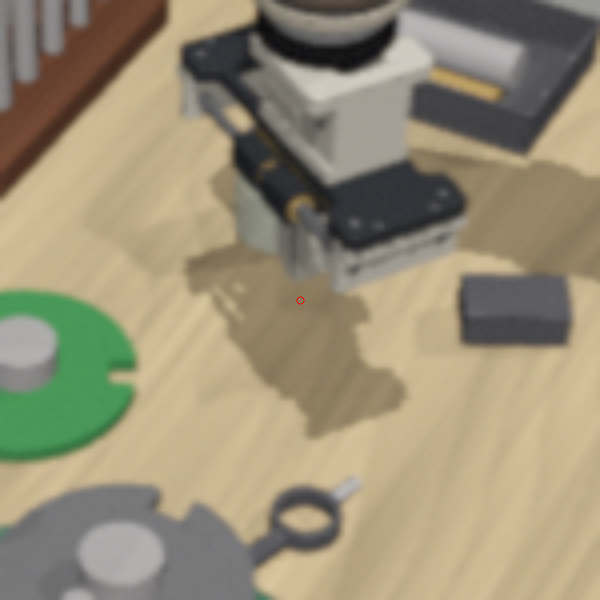

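The lowest finger points sit about 25 mm above the reported TCP, and the body is about 24 mm higher than specified too. In the crop the tips end above the marked TCP (300,300). So the real tip is at about TCP z + 0.0245, while xy agrees. I'll go back behind the stud and push at TCP z ≈ 0.066, which puts the tip at about 0.090.

apply_moves:
  commands:
    - [0,0.23,0.54,0,-0.22]
    - [0,0.23,0.54,0,-0.22]
    - [0,0.23,0.54,0,-0.22]
    - [0,0.23,0.54,0,-0.22]
    - [0,0.23,0.54,0,-0.22]
    - [0,0.23,0.54,0,-0.22]
    - [0,0,0,-0.5,0]
    - [0,0,0,-0.5,0]
    - [0,0,0,-0.5,0]
    - [0,0,0,-0.3,0]
    - [0,0,0,0,0]
    - [0,0,0,0,0]

```text
clock: 8.0
position: [0.5837, 0.0214, 0.0923]
ee_rot: [-3.097, -0.527, -0.002]
force: [1.0, 0.2, -0.1]
width: 0.006
gripper_force: 0.0
```

apply_moves:
  commands:
    - [0,0,0,-0.2,0]
    - [0,0,0,-0.2,0]
    - [0,0,0,0,0]
    - [0,0,0,0,0]

```text
clock: 8.5
position: [0.583, 0.0209, 0.0672]
ee_rot: [-3.097, -0.526, 0.0]
force: [0.9, -0.2, 0.9]
width: 0.004
gripper_force: 0.0
```

apply_moves:
  commands:
    - [0,-0.2,0,0,0]
    - [0,-0.15,0.01,0,0]
    - [0,-0.1,0.02,0,0]
    - [0,-0.1,0.02,0,0]
    - [0,-0.1,0,0,0]
    - [0,-0.1,0,0,0.1]

```text
clock: 9.25
position: [0.5383, 0.0236, 0.0675]
ee_rot: [3.082, 0.605, 0.002]
force: [4.1, -1.7, 0.4]
width: 0.008
gripper_force: 1.4
```

Contact shows at last, about 4 N opposing the push. I'll continue along the arc to a stud angle of about 153°.

apply_moves:
  commands:
    - [0,-0.09,-0.02,0,0.15]
    - [0,-0.09,-0.02,0,0.15]
    - [0,-0.08,-0.03,0,0.17]
    - [0,-0.08,-0.03,0,0.17]
    - [0,-0.08,-0.04,0,0.17]
    - [0,-0.08,-0.05,0,0.17]
    - [0,-0.07,-0.05,0,0.17]
    - [0,-0.06,-0.06,0,0.17]

```text
clock: 10.25
position: [0.5006, 0.0063, 0.0675]
ee_rot: [2.718, 1.574, 0.002]
force: [2.6, 0.5, 0.0]
width: 0.008
gripper_force: 1.2
```

```bash
cat > m.py <<'E'
from h import *
C=np.array([.543,-.037])
def ang():
  im,d,p=grab("side"); v,u=np.mgrid[180:310,260:420]; u=u.ravel();v=v.ravel(); W=world(d,p,u,v)
  r=np.hypot(*(W[:,:2]-C).T)
  q=(W[:,2]>.099)&(W[:,2]<.115)&(r<.075)&(r>.035); w=W[q]; print("stud-height pts",len(w), np.median(w,0).round(4) if len(w) else "")
  # slot: ring of pixels below plate top or off-plate colour, by depth
  for n in("side","top"):
    im,d,p=grab(n); a=np.radians(np.arange(-110,30,1.))
    out=[]
    for rr in(.068,.072,.076):
      q=pix(p,np.c_[C[0]+rr*np.cos(a),C[1]+rr*np.sin(a),np.full(len(a),.07)]).round().astype(int)
      z=world(d,p,q[:,0],q[:,1])[:,2]; g=im[q[:,1],q[:,0]].astype(int)
      occ=z>.085; b=((z<.064)|(g.max(1)-g.min(1)>22))&~occ
      out.append((rr,np.degrees(a[b]).round().astype(int).tolist(),"occ",int(occ.sum())))
    print(n,*out,sep="\n ")
if __name__=="__main__": ang()
E
python3 m.py
```

```text
stud-height pts 23 [0.5068 0.0129 0.1066]
side
 (0.068, [-29, -28, -27, -26, -25, -24, -23, -22, -21, -20, -19, -18, -17, -16], 'occ', 76)
 (0.072, [-29, -28, -27, -26, -25, -24, -23, -22, -21, -20, -19, -18, -17], 'occ', 78)
 (0.076, [-30, -29, -28, -27, -24, -23, -22, -21, -20, -19, -18, -17], 'occ', 76)
top
 (0.068, [], 'occ', 140)
 (0.072, [], 'occ', 140)
 (0.076, [], 'occ', 132)
```

apply_moves:
  commands:
    - [0,-0.06,-0.06,0,0.17]
    - [0,-0.05,-0.07,0,0.17]
    - [0,0,0,0,0]

```text
clock: 10.78
position: [0.4931, -0.0021, 0.067]
ee_rot: [-2.58, -1.792, 0.001]
force: [-0.3, 0.3, 0.3]
width: 0.003
gripper_force: 0.0
```

```bash
python3 m.py
```

```text
stud-height pts 42 [0.4978 0.0053 0.1064]
side
 (0.068, [-21, -20, -19, -18, -17, -16, -15, -14, -13, -12, -11, -10, -9, -8, -7, -6, -5], 'occ', 70)
 (0.072, [-21, -20, -19, -18, -17, -16, -15, -14, -13, -12, -11, -10, -9, -8, -7, -6], 'occ', 72)
 (0.076, [-26, -25, -23, -22, -21, -20, -19, -18, -17, -16, -15, -14, -13, -12, -11, -10, -9, -8, -7], 'occ', 72)
top
 (0.068, [], 'occ', 140)
 (0.072, [], 'occ', 140)
 (0.076, [], 'occ', 140)
```

apply_moves:
  commands:
    - [0,-0.03,-0.04,0,0.1]
    - [0,-0.02,-0.04,0,0.1]
    - [0,0,0,0,0]
    - [0,0,0,0,0]
    - [0,0,0.3,0,0]
    - [0,0,0,0.7,0]
    - [0,0,0,0.7,0]
    - [0,0,0,0.4,0]
    - [0,0,-0.8,0,0]
    - [0,0,-0.9,0,0]
    - [0,0,-0.9,0,0]
    - [0,0,-0.6,0,0]

```text
clock: 12.42
position: [0.4899, -0.1838, 0.1751]
ee_rot: [2.489, 1.917, -0.002]
force: [0.4, 1.2, -0.4]
width: 0.002
gripper_force: 0.0
```

```bash
cat >> m.py <<'E'
    im,d,p=grab("top"); np.savez("top5.npz",im=im,d=d)
    cv2.imwrite("pics/c5.png",cv2.resize(im[185:295,265:420],None,fx=5,fy=5,interpolation=cv2.INTER_CUBIC)[...,::-1])
E
python3 m.py
```

```text
File "m.py", line 18
    im,d,p=grab("top"); np.savez("top5.npz",im=im,d=d)
IndentationError: unexpected indent
```

```bash
sed -i 's/^if __name__.*/if 1:\n    ang()/' m.py; python3 m.py
```

```text
stud-height pts 51 [ 0.4867 -0.0256  0.106 ]
side
 (0.068, [-18, -17, -16, -15, -14, -13, -12, -11, -10, -9, -8, -7, -6, -5, -4, -3, -2], 'occ', 0)
 (0.072, [-83, -82, -19, -18, -17, -16, -15, -14, -13, -12, -11, -10, -9, -8, -7, -6, -5, -4, -3, -2], 'occ', 2)
 (0.076, [-19, -18, -17, -16, -15, -14, -13, -12, -11, -10, -9, -8, -7, -6, -5, -4, -3, -2, -1], 'occ', 0)
top
 (0.068, [-19, -18, -17, -16, -15, -14, -13, -12, -11, -10, -9, -8, -7, -6, -5, -4, -3], 'occ', 2)
 (0.072, [-19, -18, -17, -16, -15, -14, -13, -12, -11, -10, -9, -8, -7, -6, -5, -4, -3], 'occ', 1)
 (0.076, [-19, -18, -17, -16, -15, -14, -13, -12, -11, -10, -9, -8, -7, -6, -5, -4, -3], 'occ', 0)
```

View pics/c5.png

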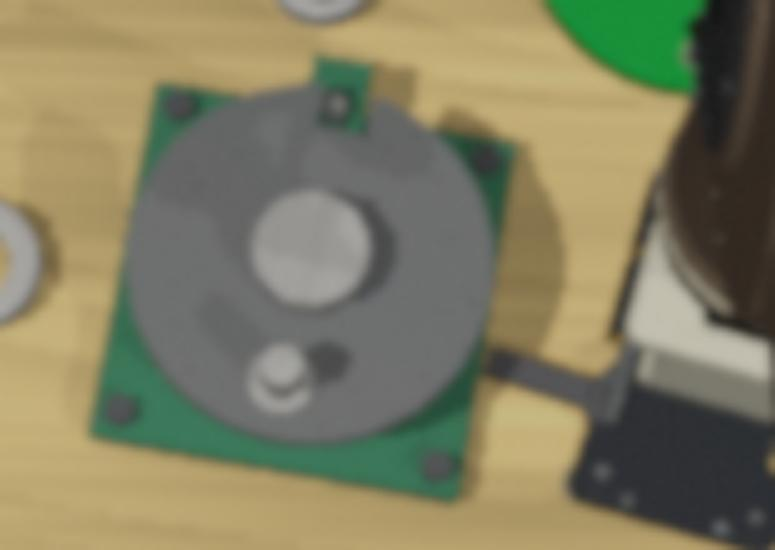

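The slot now stands open at the bracket, with edges near x=316 and 368 at row 110, and the pin shows inside it at (338,103). I'll put numbers on the offset.

```bash
python3 - <<'E'
from h import *
f=np.load("top5.npz"); im=f["im"]; p=imaging.camera_params("top"); C=np.array([.543,-.037])
h=world(None,p,np.array([265+310/5-.4]),np.array([185+247/5-.4]),.094)[0,:2]; print("hub",h)
def w(c,z): return world(None,p,np.array([265+c[0]/5-.4]),np.array([185+c[1]/5-.4]),z)[0,:2]
P=w((338,103),.057); L=w((342,110),.070)
for n,X in(("pin",P),("slot",L)): print(n,X,"r",np.linalg.norm(X-C),"ang",np.degrees(np.arctan2(*(X-C)[::-1])))
g=im[200:216,322:345].astype(int); print(g.sum(2)//3); print(g[...,1]-g[...,0])
print("hub offset units from tool", (C-observe()["position"][:2])/.06, observe()["position"])
E
```

```text
hub [ 0.54386187 -0.03766702]
pin [ 0.61968197 -0.04848726] r 0.07753761248182804 ang -8.519779203427577
slot [ 0.61259648 -0.0500495 ] r 0.07080932194118023 ang -10.6197837923368
[[150 149 148 143 131 112  94  85  83  82  81  81  81  81  82  82  88  99
  108 113 114 114 114]
 [140 139 135 130 119 105  94  87  83  79  78  78  77  78  80  81  87  99
  109 113 113 113 112]
 [124 120 118 114 107 100  95  89  80  74  73  71  70  70  76  80  87 100
  109 112 113 112 112]
 [108 106 105 103 102 100  96  87  79  76  77  72  65  64  73  82  89 100
  109 112 113 112 112]
 [101 101 100 100 101 100  95  87  82  87  93  87  71  64  71  81  91 100
  106 110 111 112 113]
 [101 101 101 100 100  99  95  86  86  96 106  99  79  65  68  79  90  97
  103 105 106 109 111]
 [102 101 100 101 100  98  91  83  83  94 103  97  78  66  69  78  89  97
  101 102 102 103 107]
 [103 102 101 100  99  96  87  76  76  84  91  86  73  67  71  79  88  97
  100 100 100 102 103]
 [106 103 101 100  99  95  83  72  70  74  77  73  68  70  74  78  85  94
   99 101 100 100 101]
 [107 103 101 101  99  95  85  76  72  72  71  
[... 1574 characters left out ...]
6   5
    3   2   2   2   2]
 [  2   2   2   3   2   3   4   7  10  11  14  19  29  39  41  31  13   5
    2   3   2   3   3]
 [  2   2   2   2   2   3   2   3   4   7   7  10  17  22  24  19   8   3
    2   2   3   2   1]
 [  1   1   2   2   2   2   1   2   3   3   3   5   7   9  10   7   5   3
    3   2   2   3   3]
 [  1   1   1   1   0   2   2   1   2   2   2   2   2   3   4   2   2   3
    2   2   2   2   2]
 [  2   2   1   2   1   2   1   1   1   1   1   2   1   2   2   1   2   2
    1   2   2   2   2]
 [  1   2   1   1   1   2   1   2   1   1   1   1   1   1   2   1   2   2
    1   1   1   2   1]]
hub offset units from tool [0.87893963 2.40097144] [ 0.49026362 -0.18105829  0.17498785]
```

The slot is at about −10.8° and the pin at about −8°, so the plate needs roughly 2.5° more (about 2.5 mm at the stud). I'll nudge it to centre.

apply_moves:
  commands:
    - [0,0,0.6,0,0]
    - [0,0,0.8,0,0]
    - [0,0,0.8,0,0]
    - [0,0,0.8,0,0]
    - [0,0,0.3,-0.3,0]
    - [0,0,0,-0.5,0]
    - [0,0,0,-0.5,0]
    - [0,0,0,-0.5,0]
    - [0,0,0,0,0]
    - [0,0,0,0,0]

```text
clock: 13.88
position: [0.4909, 0.0183, 0.0683]
ee_rot: [2.484, 1.923, 0.001]
force: [0.2, 0.3, 0.0]
width: 0.008
gripper_force: 0.0
```

apply_moves:
  commands:
    - [0,-0.01,-0.15,0,0]
    - [0,-0.01,-0.15,0,0]
    - [0,-0.01,-0.1,0,0]
    - [0,0,-0.04,0,0]
    - [0,0,-0.03,0,0]
    - [0,0,0,0,0]
    - [0,0,0,0,0]

```text
clock: 14.75
position: [0.4888, -0.0108, 0.0672]
ee_rot: [2.485, 1.922, 0.0]
force: [-0.3, 2.6, 1.7]
width: 0.007
gripper_force: 0.9
```

```bash
python3 m.py | sed -n 1,4p
```

```text
stud-height pts 41 [ 0.4945 -0.0024  0.1072]
side
 (0.068, [-11, -10, -9, -8, -7, -6, -5, -4, -3, -2, -1, 0, 1], 'occ', 62)
 (0.072, [-53, -52, -10, -9, -8, -7, -6, -5, -4, -3, -2, -1, 0, 1, 2], 'occ', 64)
```

apply_moves:
  commands:
    - [0,0,0.3,0,0]
    - [0,0,0,0.7,0]
    - [0,0,0,0.7,0]
    - [0,0,0,0.4,0]
    - [0,0,-0.8,0,0]
    - [0,0,-0.9,0,0]
    - [0,0,-0.9,0,0]
    - [0,0,-0.6,0,0]
    - [0,0,0,0,0]

```text
clock: 16.08
position: [0.4877, -0.189, 0.1746]
ee_rot: [2.491, 1.914, -0.003]
force: [-0.5, -1.1, -0.3]
width: 0.004
gripper_force: 0.0
```

```bash
python3 m.py; python3 - <<'E'
from h import *
im=np.load("top5.npz")["im"]; g=im[200:212,322:345].astype(int); print(g[::2].sum(2)//3); print(g[::2,:,1]-g[::2,:,0])
print((np.array([.5435,-.0373])-observe()["position"][:2])/.06)
E
```

```text
stud-height pts 52 [ 0.4866 -0.0284  0.1064]
side
 (0.068, [-11, -10, -9, -8, -7, -6, -5, -4, -3, -2, -1, 0, 1], 'occ', 3)
 (0.072, [-16, -15, -14, -12, -11, -10, -9, -8, -7, -6, -5, -4, -3, -2, -1, 0, 1, 2], 'occ', 0)
 (0.076, [-14, -13, -12, -11, -10, -9, -8, -7, -6, -5, -4, -3, -2, -1, 0, 1, 2], 'occ', 0)
top
 (0.068, [-15, -14, -13, -12, -11, -10, -9, -8, -7, -6, -5, -4, -3, -2, -1, 0, 1, 2], 'occ', 0)
 (0.072, [-14, -13, -12, -11, -10, -9, -8, -7, -6, -5, -4, -3, -2, -1, 0, 1, 2], 'occ', 0)
 (0.076, [-14, -13, -12, -11, -10, -9, -8, -7, -6, -5, -4, -3, -2, -1, 0, 1, 2], 'occ', 0)
[[146 145 145 142 130 110  91  83  81  82  82  82  82  82  82  83  89  99
  109 113 114 114 115]
 [115 111 110 107  99  83  73  69  73  80  84  83  81  81  83  85  89 100
  108 112 112 112 112]
 [100 101  99  95  82  67  61  75 102 121 124 107  84  74  83  93  98 101
  104 107 109 111 112]
 [100 100  98  93  80  64  62  83 111 127 126 108  82  72  83  94  99 100
  100 100 101 103 105]
 [103 101  97  90  77  66  63  71  83  94  94  86  80  81  90  97 100 100
  100  99  99  99  99]
 [106 102  99  95  93  91  89  90  89  89  89  88  86  89  93  98  99 100
  100 100 100 101 101]]
[[-19 -20 -19 -18 -11   8  37  52  55  55  55  54  55  55  56  50  30   3
  -13 -17 -18 -19 -18]
 [ -6  -5  -4  -2   6  22  38  43  39  36  37  43  49  51  48  39  19  -2
  -13 -17 -17 -18 -18]
 [  2   2   3   4  10  22  27  16   6   2   3   6  16  28  24  14   5   0
   -4  -8 -12 -15 -17]
 [  3   2   2   5  13  25  24  10   2   0  -1   1   9  17  13   6   3   3
    1   1   0  -2  -6]
 [  2   3   3   6  13  23  25  17   7   4   6  15  28  28  16   6   4   2
    3   2   2   2   2]
 [  2   2   2   3   6   7   8   9   7   8  13  18  23  21  12   4   3   2
    2   3   3   2   2]]
[0.9116611  2.44062595]
```

In the top picture the pin is centred at about column 331.3 and the slot spans 326–336, so they are aligned to about 1 mm. Next I go over the hub and down close to it.

apply_moves:
  commands:
    - [0,0.2,0.6,0,0]
    - [0,0.25,0.7,0,0]
    - [0,0.25,0.7,0,0]
    - [0,0.21,0.44,0,0]
    - [0,0,0,-0.4,0]
    - [0,0,0,-0.5,0]
    - [0,0,0,-0.5,0]
    - [0,0,0,0,0]
    - [0,0,0,0,0]

```text
clock: 17.4
position: [0.544, -0.0377, 0.0923]
ee_rot: [2.483, 1.923, 0.002]
force: [0.7, 0.0, 0.8]
width: 0.004
gripper_force: 0.0
```

apply_moves:
  commands:
    - [0,0,0,-0.15,0]
    - [0,0,0,-0.1,0]
    - [0,0,0,-0.05,0]
    - [0,0,0,-0.03,0]
    - [0,0,0,0,0]
    - [0,0,0,0,0]

```text
clock: 18.15
position: [0.5435, -0.0385, 0.0716]
ee_rot: [2.485, 1.922, 0.0]
force: [-0.3, -0.5, 1.0]
width: 0.006
gripper_force: 0.0
```

apply_moves:
  commands:
    - [0,0,0,-0.03,0]
    - [0,0,0,-0.03,0]
    - [0,0,0,-0.03,0]
    - [0,0,0,0,0]

```text
clock: 18.65
position: [0.5437, -0.0386, 0.0666]
ee_rot: [2.484, 1.922, 0.001]
force: [-0.9, -0.2, 5.9]
width: 0.004
gripper_force: 3.3
```

apply_moves:
  commands:
    - [0,0,0,-0.03,0]
    - [0,0,0,-0.03,0]
    - [0,0,0,-0.03,0]
    - [0,0,0,0,0]

```text
clock: 19.15
position: [0.5438, -0.0385, 0.0618]
ee_rot: [2.484, 1.921, 0.001]
force: [-2.9, -1.0, 14.5]
width: 0.01
gripper_force: 7.0
```

apply_moves:
  commands:
    - [0,0,0,-0.03,0]
    - [0,0,0,-0.03,0]
    - [0,0,0,0,0]
    - [0,0,0,0,0]

```text
clock: 19.65
position: [0.544, -0.0385, 0.0615]
ee_rot: [2.482, 1.92, 0.001]
force: [-18.5, -1.5, 55.7]
width: 0.004
gripper_force: 27.6
```

```bash
cat > z.py <<'E'
from h import *
C=np.array([.543,-.037])
for n in("side","top"):
    im,d,p=grab(n); v,u=np.mgrid[180:310,260:420]; W=world(d,p,u.ravel(),v.ravel()); W0=world(np.load(n+"0.npz")["d"],p,u.ravel(),v.ravel())
    r=np.hypot(*(W[:,:2]-C).T)
    for lo,hi in((.035,.075),):
        f=lambda A:(lambda q:(q.sum(),np.median(A[q,2]).round(5) if q.any() else 0))((np.hypot(*(A[:,:2]-C).T)>lo)&(np.hypot(*(A[:,:2]-C).T)<hi)&(A[:,2]>.055)&(A[:,2]<.078))
        print(n,"plate top now",f(W),"before",f(W0))
        q=(r>lo)&(r<hi)&(W[:,2]>.055)&(W[:,2]<.078)
        if q.sum()>500: 
            s=np.linalg.lstsq(np.c_[W[q,:2]-C,np.ones(q.sum())],W[q,2],rcond=None)[0]; print(" tilt",s[:2].round(4),"z",s[2].round(4))
E
python3 z.py
```

```text
side plate top now (np.int64(1244), np.float64(0.06189)) before (np.int64(1643), np.float64(0.06956))
 tilt [-0.0102  0.0001] z 0.062
top plate top now (np.int64(506), np.float64(0.0632)) before (np.int64(2672), np.float64(0.07124))
 tilt [ 0.0019 -0.0045] z 0.0634
```

Force has risen to 55 N with no further travel, and the plate top has dropped about 7.8–8 mm, so it is seated. I'll lift off and move clear.

apply_moves:
  commands:
    - [0,0,0,0.1,0]
    - [0,0,0,0.3,0]
    - [0,0,0,0.6,0]
    - [0,0,0,0.7,0]
    - [0,0,0,0.7,0]
    - [0,0,-0.6,0,0]
    - [0,0,-0.9,0,0]
    - [0,0,-0.9,0,0]
    - [0,0,0,0,0]
    - [0,0,0,0,0]

```text
clock: 21.0
position: [0.5434, -0.1821, 0.2014]
ee_rot: [-2.485, -1.921, -0.001]
force: [-0.4, 0.8, -0.1]
width: 0.002
gripper_force: 0.0
```

```bash
python3 z.py; python3 - <<'E'
from h import *
im,d,p=grab("top"); cv2.imwrite("pics/c6.png",cv2.resize(im[185:295,265:420],None,fx=5,fy=5,interpolation=cv2.INTER_CUBIC)[...,::-1])
E
```

```text
side plate top now (np.int64(1641), np.float64(0.06173)) before (np.int64(1643), np.float64(0.06956))
 tilt [-0.0098  0.0017] z 0.0619
top plate top now (np.int64(2670), np.float64(0.06351)) before (np.int64(2672), np.float64(0.07124))
 tilt [-0.0043 -0.0009] z 0.0636
```

View pics/c6.png

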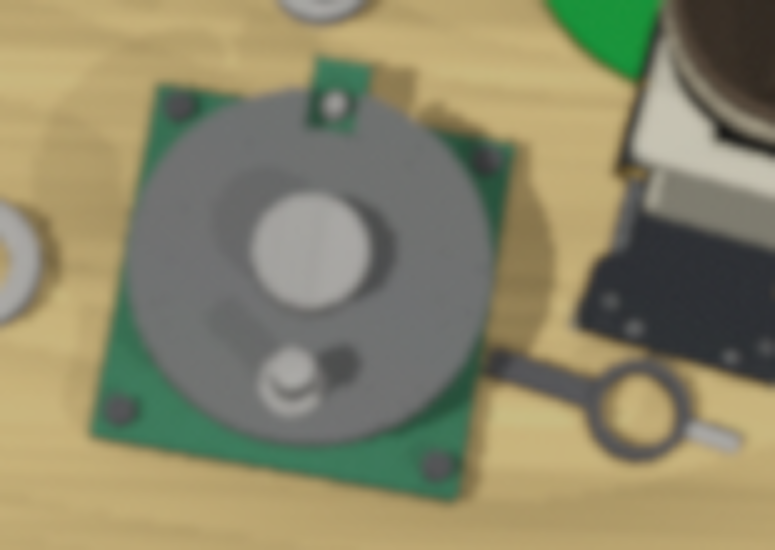

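The plate has dropped 7.8 mm and lies level. The pin stands inside the slot at (335,103), and the carrier and bearing are where they were. I'll hand it in.

```bash
python3 -c "
from cell import arm; print(arm.sign_off())"
```

```text
the job is handed in; nothing more can be done
None
```

The plate was turned until its slot stood over the pin and pressed home (about 7.8 mm down, level, pin in the slot), the arm was moved clear, and the job was handed in at about 21 s; the judge's verdict was not shown.

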